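# Make up the sampling kit and the hand-washing kit

## Robot

A 6-joint arm with a two-finger parallel gripper is mounted at the origin on a cart in front of the work surface, level with it; the furniture and walls round the work are solid. World frame = base frame: x ahead of the robot, y to its left, z up, the work surface at z = 0. Lengths are in m, angles in rad, forces in N, time in s.
With the tool pointing down it reaches from about 0.3 to 0.825 m from the base axis. Payload 5.4 kg.
Tool frame: the origin (TCP) lies midway between the tips of the shut fingers; the grasp point (between the pads) lies 19 mm behind it; z points along the fingers, y is the line along which they close (so a half turn about z gives the same grasp; the last joint's range is limited). The gripper opens to 92 mm and grips with 3 to 60 N. Pads are 20 mm wide; open, the fingers measure 128 mm over their backs; the gripper's body (75 mm by 189 mm) begins 69 mm behind the grasp point.
Start: joints at [-1.372, 0.158, 1.597, -0, 1.386, -0.21], TCP at [0.229, -0.528, 0.215] pointing down, gripper open.
Joint ranges: [-2.91, 2.91], [-0.94, 2.29], [0.18, 2.7], [-1.29, 4.43], [0.17, 2.64], [-3, 3]. Speed limits (rad/s): [2.57, 2.57, 3.14, 3.14, 3.14, 3.14].

## Interface

Orientations are given as a rotation vector (axis times angle).
In Python, from bench import robot, eyes, workorder gives the robot as it stands.
- The arm moves only by the shell command python3 -m jog 'ROWS' [OPENING]. ROWS is JSON, a list of rows, each a list of 4 numbers: the shift along the tool's x, y, z normalised to -1 to 1, where 1 is 50 mm, then the turn about the tool's z normalised to -1 to 1, where 1 is 30 degrees. A call has 1 to 12 rows; each row shifts and turns the commanded pose from where the row before left it, along the tool's axes as they then stand; what a row does not reach is not made up. A row lasts 1/12 s, in which the tool goes at most 41.7 mm and 7.16 degrees, less where a joint would pass 70% of its speed; a pose out of reach is approached as far as the arm can. A call with a number of a shift or a turn outside -1 to 1 is refused whole. A call with a gripper value outside its range is refused whole. OPENING is the opening, from 0 (shut) to 1 (fully open), set as the call begins (- or left out, the last holds). The fingers move at their own pace and stop on an object; the grip force is fixed at half the most. Time passes only in rows, so rows that do not move let the fingers close. It gives the time, the measured TCP pose, the force, the opening and the grip force at its end, in the units of the state.
- robot.read_state(): the state, without advancing time (a new reading comes with each control period).
- eyes.snapshot(name): name is "side" or "top"; returns a dict with "img" (384x512x3 uint8, red, green, blue), "mtx" (3x3 intrinsics, pixels), "k1" (the pictures are not rectified: a ray, as slopes to the right and down, at radius r is drawn at 1 + k1 r^2 times it, then the intrinsics apply), "rvec" (rotation vector, rad) and "tvec" (3), from world to camera coordinates, as OpenCV has them. Camera axes: x right, y down, z forward; pixel columns grow to the right and rows downward; lengths in m; the calibration is good to about 2 mm. A picture is of the moment at which its call begins. There is no depth.
- workorder.sign_off(): hands the job in; it is judged then, once.
The state is a dict: "t": time; "joint_pos": joint angles; "qd": joint speeds; "joint_torque": joint torques, N m; "tool_pos": TCP position; "tcp_rot": TCP orientation; "contact_force": force on the tool from outside, world axes, zero at the start; "wrist_torque": the same for the moment, N m; "grip_width": finger opening in m; "gripper_force": force on a finger pad.
Only numpy, scipy, OpenCV 4.12 (cv2) and the standard library are available. Lean on these libraries where they do the work, as an engineer would, in place of code of your own. Each camera call takes 0.05 s, during which the arm holds its last target. There are 200 camera calls.

## Task

Make up two kits from the stock on the worktop. Sampling kit, in the long tray with three bays: the large jar in the largest bay, the small jar in the middle bay and the dropper bottle in the smallest bay; hand-washing kit, in the shorter tray with two bays: the boxed soap in the wide bay and the nail brush in the narrow one. Every thing must stand upright, or lie flat as you found it, on the floor of its own bay and not on a wall, and the empty beaker, the marker pen and the small weight stay where they are.

Things in the scene. Friction and masses are not known exactly. Their poses are not given: they have to be found in the camera images.
- long_tray: Low dark grey kit tray with three bays in a row, fixed, at the left or right: 100 (x) by 240 (y) by 12 mm high; floor 3 mm thick, all walls 4 mm thick and 12 mm high. Bays are 92 mm along x, centred on x = 0: largest 88 mm wide, centre y = -72; middle 76 mm, centre y = +14; smallest 60 mm, centre y = +86. Origin: centre of the underside, on the worktop; z up.
- short_tray: Low dark grey kit tray with two bays side by side, fixed, at the left or right: 139 (x) by 162 (y) by 12 mm high; floor 3 mm thick, all walls 4 mm thick and 12 mm high. Bays are 131 mm along x, centred on x = 0: wide bay 90 mm, centre y = -32; narrow bay 60 mm, centre y = +47. Origin: centre of the underside, on the worktop; z up.
- large_jar: The larger sample jar, loose, standing upright: round, 62 mm across, 86 mm high with its closed lid (fixed to the jar); the straight body reaches to 72 mm, grasp it there. About 0.2 kg. Origin: centre of the underside, z up.
- small_jar: The smaller sample jar, loose, standing upright: round, 50 mm across, 65 mm high with its closed lid (fixed to the jar); the body reaches to 54 mm, grasp it there. About 0.13 kg. Origin: centre of the underside, z up.
- dropper_bottle: Slim dark dropper bottle, loose, standing upright: round body 33 mm across and about 60 mm high, narrower neck and rubber bulb above, 102 mm high in all. Grasp the body 50 to 55 mm up, so that the bulb stays clear of the gripper between the fingers. About 0.07 kg. Origin: centre of the underside, z up.
- soap_box: Boxed bar of soap, loose, lying flat: carton 115 mm (its x) by 62 mm (its y) by 34 mm high. About 0.1 kg. Grasp it across the 62 mm. In its bay its length must lie along the tray's x (either way round), else it does not fit. Origin: centre of the underside, z up.
- nail_brush: Grey nail brush standing on its bristles, with a bow handle on top, loose: 85 mm long (its y), 30 mm wide (its x), 55 mm high; solid to the touch, grasp it across the 30 mm. About 0.07 kg. In its bay its length must lie along the tray's x (either way round), else it does not fit. Origin: centre of the underside, z up.
- empty_beaker: Glass beaker, 72 mm across, 93 mm high, loose, standing in the row with the stock: not part of a kit, stays where it is. Origin: centre of the underside, z up.
- marker_pen: White and black marker pen, 135 mm long (its y), 17 mm thick, lying loose between the two trays: stays where it is. Origin: under its middle.
- small_weight: Small metal calibration weight, 22 mm across, 32 mm high, loose, near the big analyser at the left: stays where it is. Origin: centre of the underside, z up.

How it is judged:
By the outcome, as a careful person would: the job done as asked, in the order asked, and still so for the second after the job is handed in, with the robot touching nothing.
It also fails if it takes over 134 s, if anything falls off the work surface, if the arm or the gripper's body presses on something with over 40 N, if the wrist force passes 120 N, or if a joint passes its speed limit or range.

## Working session

There is one attempt and no reset: what is moved stays moved. The work goes in short steps, Python scripts to look and compute and a shell command to move; the robot and the scene stay as the last step left them, time stands still between calls to the robot, and variables do not carry over. Pictures are saved under pics/ and viewed, at most 14 in all, crops included, and the job is handed in when it is done.

```bash
ls; mkdir -p pics
python3 - <<'E'
from bench import robot, eyes
import cv2
for n in ("top","side"):
    s=eyes.snapshot(n); cv2.imwrite(f"pics/{n}0.png",cv2.resize(s["img"][:,:,::-1],(800,600)))
    print(n,s["mtx"].round(1).tolist(),s["k1"],s["rvec"],s["tvec"])
print(robot.read_state())
E
```

```text
pics
top [[393.6, 0.0, 259.5], [0.0, 393.6, 194.2], [0.0, 0.0, 1.0]] 0.04700266344392601 [ 2.0918866  -2.14750021  0.19383954] [0.07936254 0.51552693 1.09280202]
side [[351.9, 0.0, 261.0], [0.0, 351.9, 194.2], [0.0, 0.0, 1.0]] -0.09850483432101668 [ 0.2545255  -2.64984862  1.47001576] [0.52682204 0.0409434  0.89952868]
{'t': 0.1, 'joint_pos': array([-1.37206257e+00,  1.58980526e-01,  1.59809161e+00, -5.67769338e-05,
        1.38621247e+00, -2.10088378e-01]), 'qd': array([-8.47036995e-04, -1.00528471e-03, -2.33170095e-03,  1.93257749e-04,
        2.03115769e-05, -8.18064935e-04]), 'joint_torque': array([ 4.30214495e-04, -3.86503243e+01, -3.22959888e+01,  7.03176856e-02,
        3.39435681e-02, -5.73596662e-05]), 'tool_pos': array([ 0.22843426, -0.52705776,  0.21372784]), 'tcp_rot': array([-3.07452655e+00, -6.37386121e-01,  7.25270610e-05]), 'contact_force': array([-0.32028868, -0.5370339 , -0.15169836]), 'wrist_torque': array([-0.02062462,  0.0200109 , -0.0179634 ]), 'gripper_force': 0.0, 'grip_width': 0.09215875324068491}
```

View pics/top0.png

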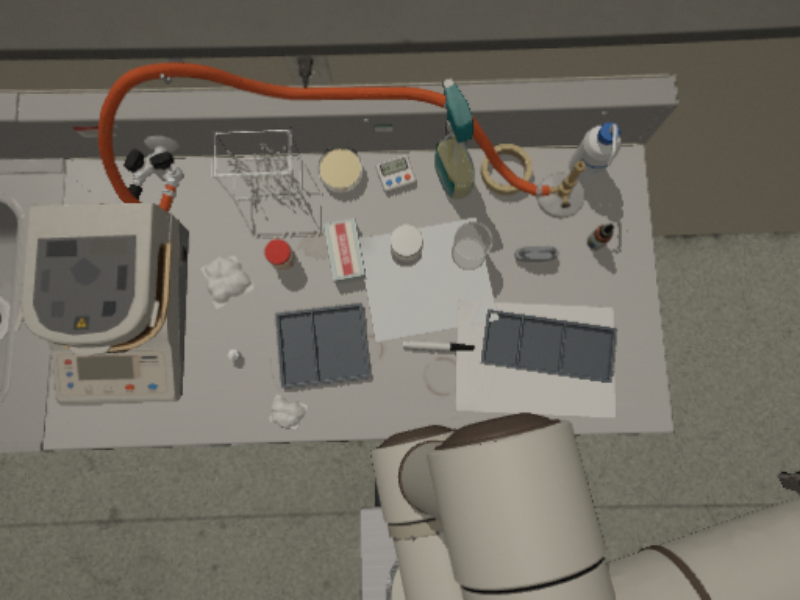

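View pics/side0.png

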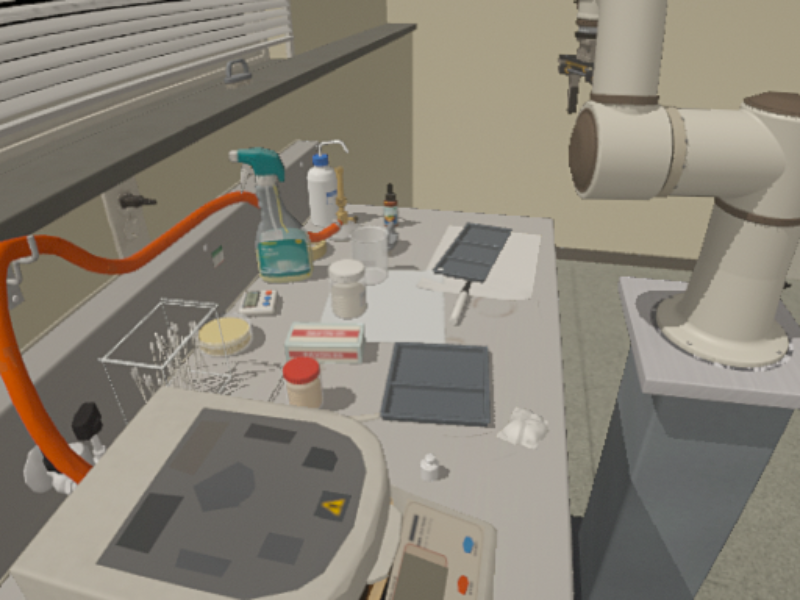

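The top view has +x up and +y left. In 800x600 pixels the stock row is: red-lid small jar (278,252), soap box (345,250), white-lid large jar (407,243), beaker (471,245), brush (537,254) and dropper (603,233). The short tray is around (323,347) with its narrow bay at the left. The long tray is around (549,346) with its largest bay at the right.

```bash
cat > h.py <<'E'
import numpy as np, cv2
from bench import robot, eyes
def cam(s): 
    R=cv2.Rodrigues(np.array(s["rvec"],float))[0]; t=np.array(s["tvec"],float).ravel(); return R,t
def pt(s,uv,z):
    """pixels (native 512x384) -> world points on plane z"""
    R,t=cam(s); uv=np.atleast_2d(np.array(uv,float)); K=s["mtx"]
    d=np.c_[(uv[:,0]-K[0,2])/K[0,0],(uv[:,1]-K[1,2])/K[1,1]]; u=d.copy()
    for _ in range(10): u=d/(1+s["k1"]*(u**2).sum(1,keepdims=True))
    w=np.c_[u,np.ones(len(u))]@R; c=-R.T@t
    return c+w*((z-c[2])/w[:,2])[:,None]
def blob(mask,box):
    x0,y0,x1,y1=box; m=np.zeros_like(mask); m[y0:y1,x0:x1]=mask[y0:y1,x0:x1]
    cs=cv2.findContours(m,cv2.RETR_EXTERNAL,cv2.CHAIN_APPROX_NONE)[0]
    return max(cs,key=cv2.contourArea)[:,0,:]
def rect(p):
    r=cv2.minAreaRect((p[:,:2]*1000).astype(np.float32)); return r
def hsv(s): return cv2.cvtColor(s["img"],cv2.COLOR_RGB2HSV)
E
python3 - <<'E'
from h import *
s=eyes.snapshot("top"); H=hsv(s); V=H[:,:,2]
R,t=cam(s); print("cam",-R.T@t)
f=.64
B=lambda *b:[int(round(v*f)) for v in b]
dark=((V<95)*255).astype(np.uint8)
for n,b in(("short",B(265,295,385,400)),("long",B(472,300,625,392))):
    c=blob(dark,b); print(n,len(c),rect(pt(s,c,.012)))
red=((H[:,:,1]>150)&((H[:,:,0]<10)|(H[:,:,0]>170)))*255
c=blob(red.astype(np.uint8),B(258,235,300,280)); print("red lid",rect(pt(s,c,.065)))
# crop for close look
x0,y0,x1,y1=B(250,200,640,400)
cv2.imwrite("pics/crop.png",cv2.resize(s["img"][y0:y1,x0:x1,::-1],None,fx=3.2,fy=3.2,interpolation=cv2.INTER_CUBIC)); print(x0,y0,x1,y1)
E
```

```text
cam [0.30354145 0.06176322 1.1706112 ]
short 202 ((448.2308349609375, 225.0923614501953), (144.7452392578125, 167.39218139648438), 5.539417743682861)
long 232 ((437.1751708984375, -200.96978759765625), (244.00062561035156, 104.73033142089844), 79.72643280029297)
red lid ((619.0526123046875, 301.5712585449219), (43.73964309692383, 42.048500061035156), 88.51570892333984)
160 128 410 256
```

View pics/crop.png

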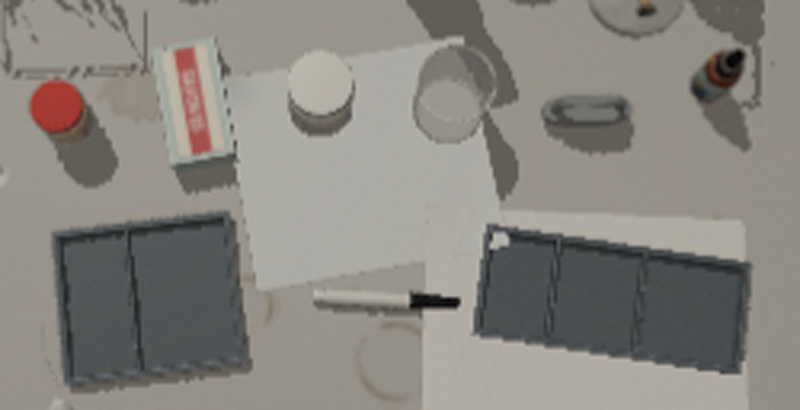

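The crop confirms both tray orientations: the long tray's largest bay is at the right and the short tray's narrow bay is at the left. The red lid is at (57,107) and the white lid at (321,84). I'll zoom in on the soap, brush and dropper in both views.

Run:
```python
from h import *
s=eyes.snapshot("top"); d=eyes.snapshot("side")
def c(s,x,y,w=50,h=37): return cv2.resize(s["img"][y:y+h,x:x+w,::-1],(w*8,h*8),interpolation=cv2.INTER_CUBIC)
a=np.vstack([np.hstack([c(s,196,136),c(s,318,146)]),np.hstack([c(s,366,135),c(d,228,112,50,37)])])
cv2.imwrite("pics/zoom.png",a)
print("largelid",pt(s,(260.3,154.3),.086),"beaker rim",pt(s,(160+455/3.2,128+80/3.2),.093))
H=hsv(s); dark=((H[:,:,2]<80)*255).astype(np.uint8)
```

```text
largelid [[0.62642626 0.06042026 0.086     ]] beaker rim [[ 0.6247797  -0.05850601  0.093     ]]
```

View pics/zoom.png

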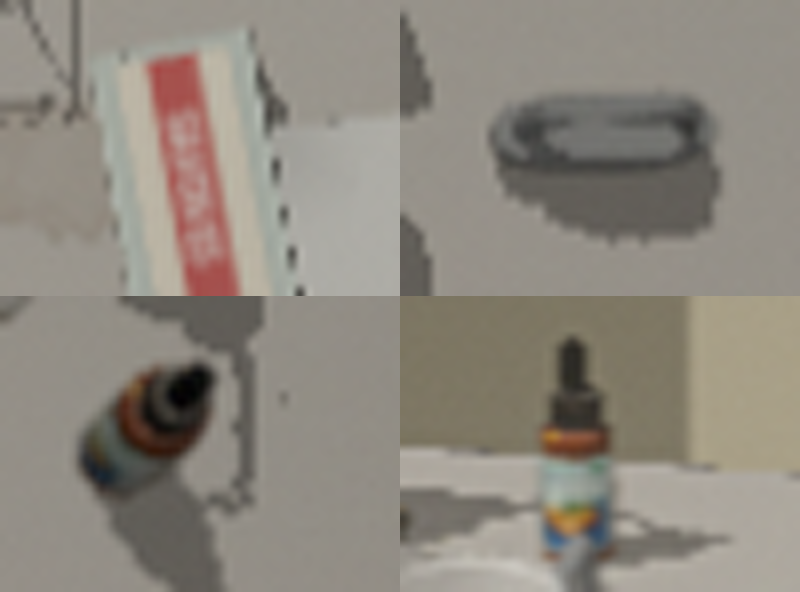

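The zoom shows the soap's far edge from (95,55) to (248,30), tilted about 8.5°. The brush outline is centred at (601,132) and nearly along y, and the dropper bulb tip is at (190,381).

Run:
```python
from h import *
s=eyes.snapshot("top"); d=eyes.snapshot("side")
N=lambda x0,y0,x,y:(x0+x/8,y0+y/8)
q=pt(s,[N(196,136,93,55),N(196,136,248,30),N(196,136,128,296),N(196,136,284,296)],.034); print("soap",q.round(4).tolist())
sx=(q[0]+q[1])/2-np.array([np.cos(.148),np.sin(.148),0])*.0575; print("soap c",sx)
# soap from mask: red stripe
H=hsv(s); red=(((H[:,:,1]>90)&((H[:,:,0]<10)|(H[:,:,0]>170)))*255).astype(np.uint8)
c=blob(red,(205,136,240,182)); print("stripe",rect(pt(s,c,.034)))
print("brush",pt(s,N(318,146,201,128),.03), pt(s,[N(318,146,90,128),N(318,146,312,128)],.03))
print("dropper",pt(s,N(366,135,190,85),.098),"base left-low edge",pt(s,N(366,135,95,175),.0))
g=((H[:,:,2]<112)*255).astype(np.uint8)
# brush from side view & pen
for n,uv,z in(("dropper bulb",(228+170/8,112+50/8),.098),):print("side",n,pt(d,uv,z))
f=.64
print("side large lid",pt(d,(347*f,268*f),.086),"red lid",pt(d,(301*f,369*f),.065))
print("pen ends",pt(s,[(160+313/3.2,128+297/3.2),(160+460/3.2,128+302/3.2)],.009)[:,:2])
st=robot.read_state();print(cv2.Rodrigues(st["tcp_rot"])[0].round(3))
```

```text
soap [[0.6819, 0.2181, 0.034], [0.6902, 0.1596, 0.034], [0.5882, 0.2053, 0.034], [0.5867, 0.1474, 0.034]]
soap c [0.62918585 0.18039344 0.034     ]
stripe ((631.2086791992188, 181.81495666503906), (100.44247436523438, 17.6893310546875), 9.573047637939453)
brush [[ 0.61210685 -0.18607998  0.03      ]] [[ 0.6133147  -0.14489197  0.03      ]
 [ 0.61089097 -0.22715575  0.03      ]]
dropper [[ 0.63739628 -0.30460909  0.098     ]] base left-low edge [[ 0.63326443 -0.29921148  0.        ]]
side dropper bulb [[ 0.63778972 -0.30393058  0.098     ]]
side large lid [[0.62557279 0.06582843 0.086     ]] red lid [[0.61792027 0.30704858 0.065     ]]
pen ends [[ 0.44489434  0.07298428]
 [ 0.43670136 -0.06278759]]
[[ 0.918  0.397 -0.   ]
 [ 0.397 -0.918  0.   ]
 [ 0.    -0.    -1.   ]]
```

```bash
python3 - <<'E'
from h import *
s=eyes.snapshot("top"); d=eyes.snapshot("side")
def tri(a,b):
    A,B=[[pt(c,np.array(p)*.64,z)[0] for z in(0,.3)] for c,p in((s,a),(d,b))]
    u,v=A[1]-A[0],B[1]-B[0]; M=np.c_[u,-v]; k,e,*_=np.linalg.lstsq(M,B[0]-A[0],rcond=None)
    return (A[0]+k[0]*u).round(3),(B[0]+k[1]*v).round(3)
print("rack top front right",tri((292,175),(218,308)),"front left",tri((215,175),(160,362)))
print("rack base corners",pt(s,np.array([[255,237],[320,237]])*.64,0))
print("spray base",pt(s,np.array([[455,195]])*.64,0),"spray nozzle",tri((448,90),(240,155)))
E
python3 -m jog '[[0,0,0,0.195],[0,0,0,0.195],[0,0,0,0.195],[0,0,0,0.195],[0,0,0,0]]' 1
```

```text
rack top front right (array([0.747, 0.265, 0.117]), array([0.748, 0.265, 0.118])) front left (array([0.746, 0.401, 0.127]), array([0.749, 0.402, 0.129]))
rack base corners [[0.66843701 0.35980001 0.        ]
 [0.66510111 0.23156681 0.        ]]
spray base [[ 0.74482846 -0.03867884  0.        ]] spray nozzle (array([ 0.832, -0.013,  0.245]), array([ 0.83 , -0.014,  0.243]))
t: 0.87
tool_pos: [0.2285, -0.5276, 0.2146]
tcp_rot: [3.142, -0.003, -0.0]
contact_force: [0.1, 0.2, -0.3]
grip_width: 0.0919
gripper_force: 0.0
```

```bash
python3 -m jog '[[0.44,-0.65,0,0],[0.44,-0.65,0,0],[0.44,-0.65,0,0],[0.44,-0.65,0,0],[0.44,-0.65,0,0],[0.44,-0.65,0,0],[0.44,-0.65,0,0],[0.44,-0.65,0,0],[0.44,-0.65,0,0],[0.44,-0.65,0,0],[0.44,-0.65,0,0],[0.44,-0.65,0,0]]' 1
python3 -m jog '[[0.44,-0.65,0,0],[0.44,-0.65,0,0],[0.44,-0.65,0,0],[0.44,-0.65,0,0],[0.44,-0.65,0,0],[0.44,-0.65,0,0],[0,0,0,0],[0,0,0,0]]'
```

```text
t: 1.87
tool_pos: [0.4932, -0.1357, 0.2149]
tcp_rot: [3.141, 0.006, 0.001]
contact_force: [1.3, -0.6, 0.7]
grip_width: 0.0916
gripper_force: 0.0
t: 2.53
tool_pos: [0.6246, 0.0593, 0.2139]
tcp_rot: [3.142, 0.01, -0.001]
contact_force: [-0.9, -0.8, -0.5]
grip_width: 0.0919
gripper_force: 0.0
```

```bash
python3 -m jog '[[0.03,-0.05,0.5,0],[0,0,0.7,0],[0,0,0.7,0],[0,0,0.7,0],[0,0,0.6,0],[0,0,0.48,0],[0,0,0,0],[0,0,0,0]]'
python3 -m jog '[[0,0,0,0],[0,0,0,0],[0,0,0,0],[0,0,0,0],[0,0,0,0],[0,0,0,0],[0,0,0,0],[0,0,0,0]]' 0.55
```

```text
t: 3.2
tool_pos: [0.6245, 0.0591, 0.0299]
tcp_rot: [-3.142, -0.0, 0.005]
contact_force: [-0.1, -0.2, -0.5]
grip_width: 0.0917
gripper_force: 0.0
t: 3.87
tool_pos: [0.6266, 0.0603, 0.0319]
tcp_rot: [-3.141, -0.001, -0.003]
contact_force: [-1.6, 1.1, 6.0]
grip_width: 0.0601
gripper_force: 30.0
```

```bash
python3 -m jog '[[0,0,-0.4,0],[0,0,-0.6,0],[0,0,-0.7,0],[0,0,-0.5,0],[0,0,-0.4,0],[0,0,0,0]]'
python3 -m jog '[[-0.2,0.3,0,0],[-0.4,0.66,0,0],[-0.4,0.66,0,0],[-0.4,0.66,0,0],[-0.4,0.66,0,0],[-0.4,0.66,0,0],[-0.4,0.66,0,0],[-0.4,0.66,0,0],[-0.4,0.66,0,0],[-0.4,0.66,0,0],[-0.23,0.4,0,0],[0,0,0,0]]'
python3 -m jog '[[0,0,0,0],[0,0,0,0]]'
```

```text
t: 4.37
tool_pos: [0.6287, 0.0597, 0.1657]
tcp_rot: [3.14, 0.001, 0.013]
contact_force: [1.2, 1.0, -0.9]
grip_width: 0.0604
gripper_force: 30.0
t: 5.37
tool_pos: [0.4215, -0.275, 0.1587]
tcp_rot: [-3.141, 0.007, 0.005]
contact_force: [-0.1, -0.6, -1.6]
grip_width: 0.0603
gripper_force: 30.0
t: 5.53
tool_pos: [0.4241, -0.2709, 0.1592]
tcp_rot: [-3.139, -0.001, 0.002]
contact_force: [0.1, 0.0, -2.0]
grip_width: 0.06
gripper_force: 30.0
```

```bash
python3 -m jog '[[0,0,0.6,0],[0,0,0.6,0],[0,0,0.6,0],[0,0,0.4,0],[0,0,0.1,0],[0,0,0.1,0],[0,0,0.08,0],[0,0,0,0],[0,0,0,0]]'
python3 -m jog '[[0,0,0.02,0],[0,0,0,0]]'
```

```text
t: 6.28
tool_pos: [0.4253, -0.2726, 0.0378]
tcp_rot: [3.14, 0.001, 0.002]
contact_force: [-0.8, -0.8, -2.5]
grip_width: 0.0603
gripper_force: 30.0
t: 6.45
tool_pos: [0.4249, -0.2726, 0.0364]
tcp_rot: [3.14, 0.001, 0.002]
contact_force: [0.4, 0.3, -1.8]
grip_width: 0.0601
gripper_force: 30.0
```

```bash
python3 -m jog '[[0,0,0.04,0],[0,0,0.02,0],[0,0,0,0],[0,0,0,0]]'
```

```text
t: 6.78
tool_pos: [0.4252, -0.2728, 0.0348]
tcp_rot: [3.141, 0.001, 0.001]
contact_force: [-4.1, 3.4, 14.0]
grip_width: 0.0607
gripper_force: 30.0
```

```bash
python3 -m jog '[[0,0,0,0],[0,0,0,0],[0,0,0,0],[0,0,0,0],[0,0,0,0],[0,0,-0.4,0],[0,0,-0.7,0],[0,0,-0.7,0],[0,0,-0.7,0],[0,0,-0.7,0]]' 1
python3 -m jog '[[0.24,-0.72,0,0],[0.24,-0.72,0,0],[0.24,-0.72,0,0],[0.24,-0.72,0,0],[0.24,-0.72,0,0],[0.24,-0.72,0,0],[0.24,-0.72,0,0],[0.24,-0.72,0,0],[0.24,-0.72,0,0],[0.24,-0.72,0,0],[0.24,-0.72,0,0],[0.24,-0.72,0,0]]'
python3 -m jog '[[0.24,-0.72,0,0],[0.24,-0.72,0,0],[0.24,-0.72,0,0],[0.24,-0.72,0,0],[0.05,0,0,0],[0,0,0,0],[0,0,0,0],[0,0,0,0]]'
python3 - <<'E'
from h import *
s=eyes.snapshot("top"); cv2.imwrite("pics/t1.png",cv2.resize(s["img"][:,:,::-1],(800,600)))
E
```

```text
t: 7.62
tool_pos: [0.4241, -0.2717, 0.194]
tcp_rot: [-3.141, -0.001, 0.0]
contact_force: [0.3, -0.4, -0.0]
grip_width: 0.0915
gripper_force: 0.0
t: 8.62
tool_pos: [0.5684, 0.162, 0.1923]
tcp_rot: [3.142, 0.001, -0.0]
contact_force: [0.3, -0.7, 0.6]
grip_width: 0.0918
gripper_force: 0.0
t: 9.28
tool_pos: [0.6186, 0.3028, 0.1926]
tcp_rot: [3.141, -0.001, -0.001]
contact_force: [-0.7, -0.1, -0.1]
grip_width: 0.0923
gripper_force: 0.0
```

View pics/t1.png

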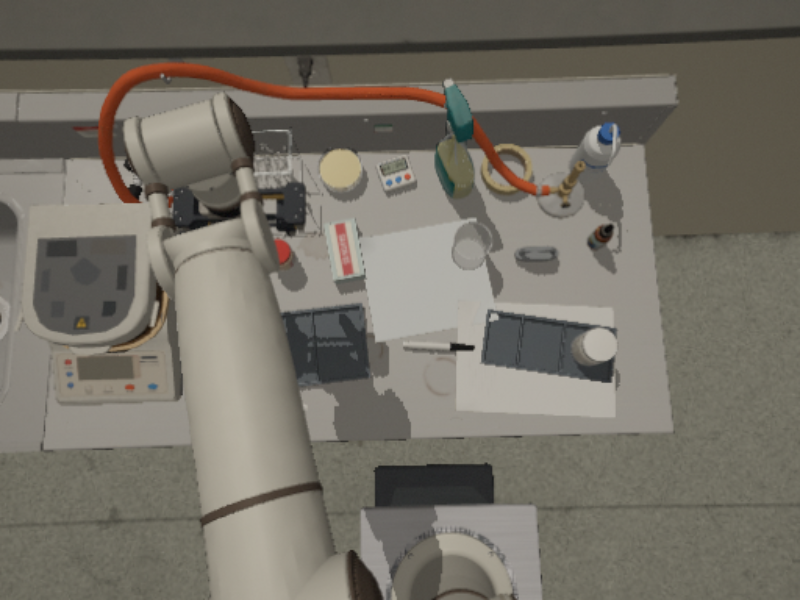

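The large jar stands in its bay, with its lid at (595,347). The gripper is above the small jar and clear of the analyser.

```bash
python3 -m jog '[[0,0,0.5,0],[0,0,0.7,0],[0,0,0.7,0],[0,0,0.7,0],[0,0,0.6,0],[0,0,0.26,0],[0,0,0,0],[0,0,0,0]]'
python3 -m jog '[[0,0,0,0],[0,0,0,0],[0,0,0,0],[0,0,0,0],[0,0,0,0],[0,0,0,0],[0,0,0,0],[0,0,0,0]]' 0.4
python3 -m jog '[[0,0,-0.4,0],[0,0,-0.6,0],[0,0,-0.7,0],[0,0,-0.7,0],[0,0,-0.4,0],[0,0,0,0]]'
```

```text
t: 10.0
tool_pos: [0.6191, 0.3035, 0.0205]
tcp_rot: [-3.141, 0.001, -0.001]
contact_force: [1.1, 0.8, 0.7]
grip_width: 0.0916
gripper_force: 0.0
t: 10.67
tool_pos: [0.6188, 0.304, 0.0198]
tcp_rot: [3.142, 0.001, 0.0]
contact_force: [0.4, -1.1, 0.9]
grip_width: 0.0484
gripper_force: 30.0
t: 11.17
tool_pos: [0.622, 0.3051, 0.1662]
tcp_rot: [-3.139, -0.001, -0.016]
contact_force: [0.8, -0.6, -0.5]
grip_width: 0.0485
gripper_force: 30.0
```

```bash
python3 -m jog '[[-0.13,0.35,0,0],[-0.26,0.7,0,0],[-0.26,0.7,0,0],[-0.26,0.7,0,0],[-0.26,0.7,0,0],[-0.26,0.7,0,0],[-0.26,0.7,0,0],[-0.26,0.7,0,0],[-0.26,0.7,0,0],[-0.26,0.7,0,0],[-0.26,0.7,0,0],[-0.26,0.7,0,0]]'
python3 -m jog '[[-0.26,0.7,0,0],[-0.26,0.7,0,0],[-0.13,0.3,0,0],[0,0,0,0],[0,0,0,0],[0,0,0,0]]'
```

```text
t: 12.17
tool_pos: [0.4672, -0.0993, 0.1573]
tcp_rot: [-3.14, -0.001, 0.005]
contact_force: [0.6, -0.5, -1.5]
grip_width: 0.0486
gripper_force: 30.0
t: 12.67
tool_pos: [0.4365, -0.1822, 0.1583]
tcp_rot: [-3.14, -0.001, 0.003]
contact_force: [1.0, -0.4, -1.9]
grip_width: 0.0489
gripper_force: 30.0
```

```bash
python3 -m jog '[[0.07,0,0.5,0],[0,0,0.7,0],[0,0,0.7,0],[0,0,0.4,0],[0,0,0.2,0],[0,0,0.1,0],[0,0,0.04,0],[0,0,0,0],[0,0,0,0]]'
python3 -m jog '[[0,0,0.02,0],[0,0,0.02,0],[0,0,0,0],[0,0,0,0]]'
```

```text
t: 13.42
tool_pos: [0.4417, -0.1842, 0.0291]
tcp_rot: [3.14, 0.001, 0.004]
contact_force: [0.5, 0.4, -2.2]
grip_width: 0.0487
gripper_force: 30.0
t: 13.75
tool_pos: [0.4405, -0.1837, 0.0259]
tcp_rot: [3.141, 0.0, 0.001]
contact_force: [0.6, 0.8, -1.9]
grip_width: 0.0488
gripper_force: 30.0
```

```bash
python3 -m jog '[[0,0,0.03,0],[0,0,0.02,0],[0,0,0,0],[0,0,0,0]]'
```

```text
t: 14.08
tool_pos: [0.4403, -0.1835, 0.0229]
tcp_rot: [-3.141, -0.001, 0.0]
contact_force: [-0.3, 0.8, -1.1]
grip_width: 0.049
gripper_force: 30.0
```

```bash
python3 -m jog '[[0,0,0.02,0],[0,0,0.01,0],[0,0,0,0],[0,0,0,0]]'
python3 -m jog '[[0,0,0,0],[0,0,0,0],[0,0,0,0],[0,0,0,0],[0,0,-0.1,0],[0,0,-0.5,0],[0,0,-0.7,0],[0,0,-0.7,0],[0,0,-0.7,0],[0,0,-0.7,0]]' 0.62
python3 -m jog '[[0.56,0.34,-0.2,0],[0.56,0.34,0,0],[0.56,0.34,0,0],[0.56,0.34,0,0],[0.56,0.34,0,0],[0.56,0.34,0,0],[0.56,0.34,0,0],[0,0,0,0],[0,0,0,0]]' 0.9
```

```text
t: 14.42
tool_pos: [0.4406, -0.1836, 0.0227]
tcp_rot: [-3.141, -0.001, 0.001]
contact_force: [-4.6, 3.1, 8.5]
grip_width: 0.0484
gripper_force: 30.0
t: 15.25
tool_pos: [0.4401, -0.1833, 0.1936]
tcp_rot: [3.141, 0.001, 0.0]
contact_force: [0.4, -0.1, 0.4]
grip_width: 0.0572
gripper_force: 0.0
t: 16.0
tool_pos: [0.6366, -0.3028, 0.1998]
tcp_rot: [-3.14, -0.0, 0.003]
contact_force: [0.2, 0.6, 0.0]
grip_width: 0.0827
gripper_force: 0.0
```

```bash
python3 -m jog '[[0.02,0.03,0.5,0],[0,0,0.6,0],[0,0,0.7,0],[0,0,0.7,0],[0,0,0.5,0],[0,0,0.3,0],[0,0,0,0],[0,0,0,0]]'
python3 -m jog '[[0,0,0,0],[0,0,0,0],[0,0,0,0],[0,0,0,0],[0,0,0,0],[0,0,0,0],[0,0,0,0],[0,0,0,0],[0,0,0,0],[0,0,0,0]]' 0.2
python3 -m jog '[[0,0,-0.4,0],[0,0,-0.6,0],[0,0,-0.7,0],[0,0,-0.6,0],[0,0,-0.3,0],[0,0,0,0]]'
```

```text
t: 16.67
tool_pos: [0.6373, -0.3037, 0.0375]
tcp_rot: [3.142, 0.001, 0.0]
contact_force: [1.7, -0.2, 0.2]
grip_width: 0.0827
gripper_force: 0.0
t: 17.5
tool_pos: [0.6374, -0.304, 0.0366]
tcp_rot: [3.142, 0.001, -0.0]
contact_force: [0.2, 0.1, 0.4]
grip_width: 0.0316
gripper_force: 29.8
t: 18.0
tool_pos: [0.6398, -0.3055, 0.1723]
tcp_rot: [3.137, 0.001, 0.012]
contact_force: [-0.5, -0.4, -0.1]
grip_width: 0.0314
gripper_force: 29.7
```

```bash
python3 -m jog '[[-0.2,-0.2,0,0],[-0.5,-0.52,0,0],[-0.5,-0.52,0,0],[-0.5,-0.52,0,0],[-0.5,-0.52,0,0],[-0.5,-0.52,0,0],[-0.5,-0.52,0,0],[-0.33,-0.35,0,0],[-0.16,-0.16,0,0],[0,0,0,0],[0,0,0,0],[0,0,0,0]]'
python3 -m jog '[[0,0,0.5,0],[0,0,0.7,0],[0,0,0.7,0],[0,0,0.3,0],[0,0,0.15,0],[0,0,0.1,0],[0,0,0,0],[0,0,0,0]]'
```

```text
t: 19.0
tool_pos: [0.4531, -0.113, 0.166]
tcp_rot: [-3.141, -0.0, 0.001]
contact_force: [0.2, 0.3, -0.6]
grip_width: 0.0319
gripper_force: 29.7
t: 19.67
tool_pos: [0.454, -0.1133, 0.0451]
tcp_rot: [3.141, 0.0, 0.003]
contact_force: [-0.5, -0.0, -1.5]
grip_width: 0.0316
gripper_force: 29.7
```

```bash
python3 -m jog '[[0,0,0.04,0],[0,0,0.04,0],[0,0,0.02,0],[0,0,0.0,0],[0,0,0,0]]'
```

```text
t: 20.08
tool_pos: [0.4533, -0.1127, 0.0395]
tcp_rot: [3.141, 0.001, 0.001]
contact_force: [0.3, -1.9, 0.2]
grip_width: 0.0316
gripper_force: 29.8
```

```bash
python3 -m jog '[[0,0,0.01,0],[0,0,0,0],[0,0,0,0]]'
python3 -m jog '[[0,0,0,0],[0,0,0,0],[0,0,0,0],[0,0,0,0],[0,0,-0.1,0],[0,0,-0.4,0],[0,0,-0.7,0],[0,0,-0.7,0],[0,0,-0.7,0],[0,0,-0.6,0]]' 0.43
python3 -m jog '[[0.39,-0.65,0,0],[0.39,-0.65,0,0],[0.39,-0.65,0,0],[0.39,-0.65,0,0],[0.39,-0.65,0,0],[0.39,-0.65,0,0],[0.39,-0.65,0,0],[0.39,-0.65,0,0],[0.39,-0.65,0,0],[0,0,0,-0.15],[0,0,0,-0.15],[0,0,0,0]]' 1
python3 -m jog '[[0,0,0,0],[0,0,0,0]]'
python3 - <<'E'
from h import *
s=eyes.snapshot("top");a=s["img"][130:260,170:410,::-1]
d=eyes.snapshot("side");b=d["img"][110:290,180:380,::-1]
cv2.imwrite("pics/t2.png",cv2.resize(a,None,fx=3.3,fy=3.3));cv2.imwrite("pics/s2.png",cv2.resize(b,None,fx=3.3,fy=3.3))
E
```

```text
t: 20.33
tool_pos: [0.4536, -0.1128, 0.0394]
tcp_rot: [3.141, 0.001, 0.002]
contact_force: [-0.2, -0.3, 6.0]
grip_width: 0.0316
gripper_force: 29.8
t: 21.17
tool_pos: [0.4531, -0.1126, 0.2014]
tcp_rot: [3.141, 0.001, 0.003]
contact_force: [1.0, -1.1, -0.1]
grip_width: 0.0396
gripper_force: 0.0
t: 22.17
tool_pos: [0.6281, 0.1808, 0.1982]
tcp_rot: [3.131, 0.252, -0.002]
contact_force: [-0.2, -0.7, -0.2]
grip_width: 0.0917
gripper_force: 0.0
t: 22.33
tool_pos: [0.6281, 0.1797, 0.1988]
tcp_rot: [-3.132, -0.243, 0.0]
contact_force: [0.4, -0.9, -0.2]
grip_width: 0.0916
gripper_force: 0.0
```

View pics/t2.png

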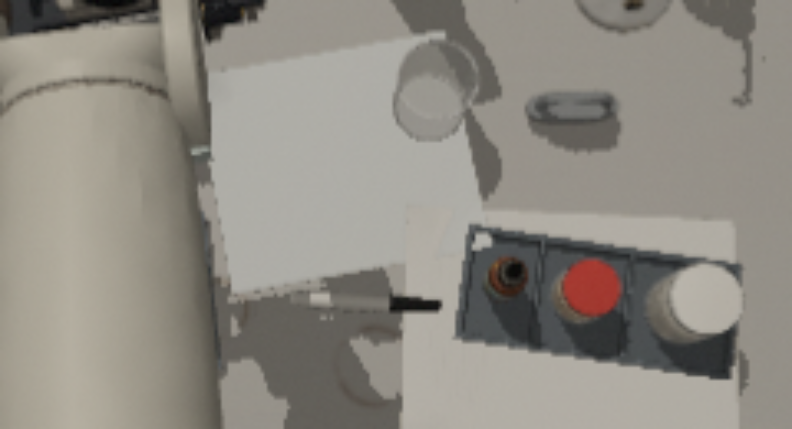

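View pics/s2.png

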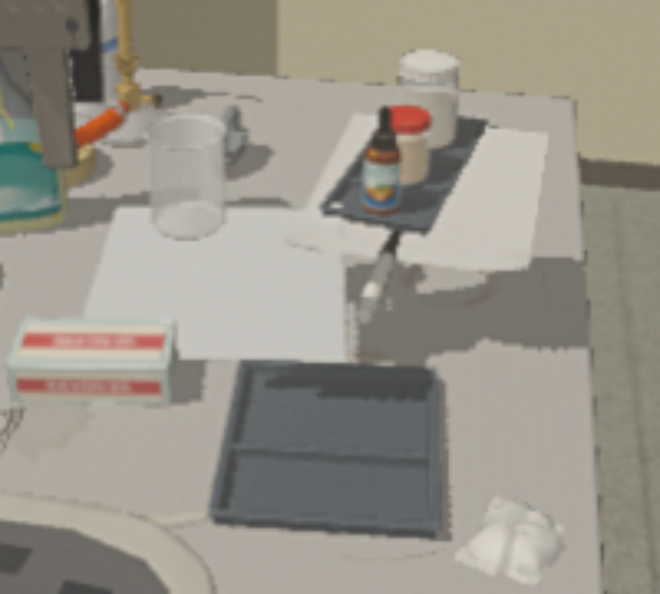

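The top view shows the dropper (507,275), red-lid jar (592,290) and white-lid jar (705,300) each in their own bay. The side view shows all three upright and the soap box undisturbed at (92,360).

```bash
python3 -m jog '[[0.04,-0.02,0.5,0],[0,0,0.7,0],[0,0,0.7,0],[0,0,0.7,0],[0,0,0.6,0],[0,0,0.42,0],[0,0,0,0],[0,0,0,0]]'
python3 -m jog '[[0,0,0.02,0],[0,0,0,0],[0,0,0,0],[0,0,0,0],[0,0,0,0],[0,0,0,0],[0,0,0,0],[0,0,0,0]]' 0.55
```

```text
t: 23.1
tool_pos: [0.6292, 0.181, 0.0169]
tcp_rot: [3.132, 0.246, -0.004]
contact_force: [0.2, -0.3, 0.8]
grip_width: 0.0918
gripper_force: 0.0
t: 23.77
tool_pos: [0.6309, 0.1815, 0.0178]
tcp_rot: [-3.132, -0.247, -0.003]
contact_force: [-1.0, -0.2, 5.7]
grip_width: 0.0616
gripper_force: 30.0
```

```bash
python3 -m jog '[[0,0,-0.3,0],[0,0,-0.5,0],[0,0,-0.5,0],[0,0,-0.3,0.117],[-0.3,-0.05,0,0],[-0.6,-0.1,0,0],[-0.6,-0.1,0,0],[-0.6,-0.1,0,0],[-0.6,-0.1,0,0],[-0.6,-0.1,0,0],[-0.24,-0.02,0,0],[0,0,0,0]]'
python3 -m jog '[[0,0,0,0],[0,0,0,0],[0,0,0,0]]'
```

```text
t: 24.77
tool_pos: [0.4479, 0.193, 0.0963]
tcp_rot: [3.138, 0.153, -0.004]
contact_force: [-0.6, 0.3, -1.4]
grip_width: 0.0616
gripper_force: 30.0
t: 25.02
tool_pos: [0.4525, 0.1926, 0.0971]
tcp_rot: [-3.138, -0.15, -0.002]
contact_force: [0.5, 0.2, -2.2]
grip_width: 0.0618
gripper_force: 30.0
```

Run:
```python
from h import *
d=eyes.snapshot("side");s=eyes.snapshot("top")
a=cv2.resize(d["img"][150:290,160:340,::-1],(700,545));cv2.imwrite("pics/s3.png",a)
print(cv2.Rodrigues(robot.read_state()["tcp_rot"])[0][:2].round(3))
```

```text
[[ 0.995  0.096  0.   ]
 [ 0.096 -0.995  0.   ]]
```

View pics/s3.png

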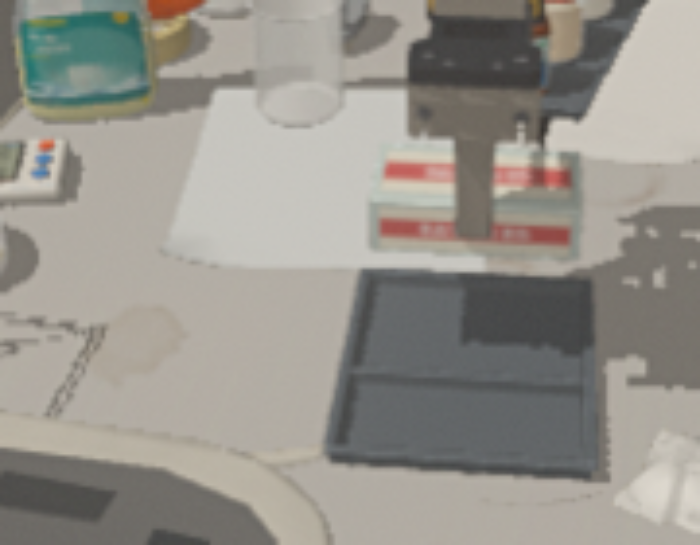

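The soap hangs level and centred on the finger: its edges are at 372 and 580, and the finger is at 475.

```bash
python3 -m jog '[[-0.02,0,0.4,0],[0,0,0.5,0],[0,0,0.3,0],[0,0,0.15,0],[0,0,0.08,0],[0,0,0,0],[0,0,0,0]]'
python3 -m jog '[[0,0,0.03,0],[0,0,0.03,0],[0,0,0,0],[0,0,0,0]]'
```

```text
t: 25.7
tool_pos: [0.4511, 0.1927, 0.0259]
tcp_rot: [-3.138, -0.151, -0.002]
contact_force: [0.4, -0.4, -1.0]
grip_width: 0.0617
gripper_force: 30.0
t: 26.03
tool_pos: [0.4504, 0.1927, 0.0224]
tcp_rot: [-3.138, -0.151, -0.001]
contact_force: [0.5, 0.1, -0.9]
grip_width: 0.0616
gripper_force: 30.0
```

```bash
python3 -m jog '[[0,0,0.02,0],[0,0,0.02,0],[0,0,0,0],[0,0,0,0]]'
```

```text
t: 26.37
tool_pos: [0.4504, 0.1927, 0.0208]
tcp_rot: [3.138, 0.151, 0.0]
contact_force: [-2.3, -0.6, 4.9]
grip_width: 0.0615
gripper_force: 30.0
```

```bash
python3 -m jog '[[0,0,0,0],[0,0,0,0],[0,0,0,0],[0,0,0,0],[0,0,-0.3,0],[0,0,-0.7,0],[0,0,-0.7,0],[0,0,-0.7,0],[0,0,-0.7,0],[0,0,-0.5,0]]' 0.85
python3 - <<'E'
from h import *
print(robot.read_state()["joint_pos"].round(3))
s=eyes.snapshot("top"); d=eyes.snapshot("side")
def c(s,x,y,w,h,k): return cv2.resize(s["img"][y:y+h,x:x+w,::-1],(w*k,h*k),interpolation=cv2.INTER_CUBIC)
a=np.hstack([c(s,325,90,80,80,5),c(d,190,90,80,80,5)]); cv2.imwrite("pics/tap.png",a)
E
```

```text
t: 27.2
tool_pos: [0.4511, 0.1928, 0.2035]
tcp_rot: [-3.138, -0.151, -0.006]
contact_force: [0.8, -0.1, 0.2]
grip_width: 0.0778
gripper_force: 0.0
[ 0.157 -0.058  1.844  0.     1.352  1.631]
```

View pics/tap.png

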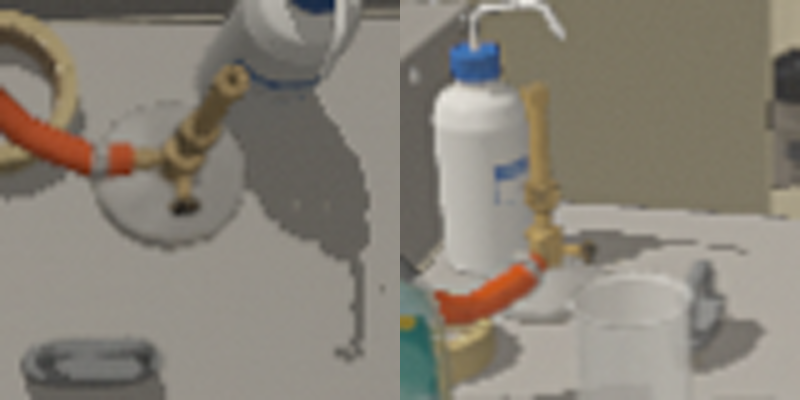

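Run:
```python
from h import *
s=eyes.snapshot("top"); d=eyes.snapshot("side")
def tri(a,b):
    A,B=[[pt(c,np.array(p,float),z)[0] for z in(0,.3)] for c,p in((s,a),(d,b))]
    u,v=A[1]-A[0],B[1]-B[0]; k=np.linalg.lstsq(np.c_[u,-v],B[0]-A[0],rcond=None)[0]
    return (A[0]+k[0]*u).round(3),(B[0]+k[1]*v).round(3)
print("col",tri((371.6,105.6),(217.6,108)),"knob",tri((362,131),(228,140)))
print("disc near edge",pt(s,(325+170/5,90+245/5),.01))
# brush ends from handle: top view tile ends, grey outline
print("brush ends",pt(s,[(325+25/5,90+367/5),(325+160/5,90+367/5)],.03))
print("brush side view bulk",pt(d,(190+305/5,90+300/5),.03))
```

```text
col (array([ 0.737, -0.247,  0.149]), array([ 0.731, -0.249,  0.147])) knob (array([ 0.705, -0.247,  0.037]), array([ 0.701, -0.247,  0.036]))
disc near edge [[ 0.68882684 -0.24333311  0.01      ]]
brush ends [[ 0.60893647 -0.14687248  0.03      ]
 [ 0.60658786 -0.22685506  0.03      ]]
brush side view bulk [[ 0.60855597 -0.19425075  0.03      ]]
```

```bash
python3 -m jog '[[0.22,0.71,0,0],[0.22,0.71,0,0],[0.22,0.71,0,0],[0.22,0.71,0,0],[0.22,0.71,0,0],[0.22,0.71,0,0],[0.22,0.71,0,0],[0.22,0.71,0,0],[0.22,0.71,0,0],[0.22,0.71,0,0],[0.22,0.71,0,0],[0,0,0,0]]' 0.6
python3 -m jog '[[0,0,0.1,-0.23],[0,0,0.2,-0.23],[0,0,0.2,-0.23],[0,0,0.2,-0.23],[0,0,0.2,-0.23],[0,0,0.2,-0.23],[0,0,0.2,-0.23],[0,0,0.2,-0.23],[0,0,0.2,-0.23],[0,0,0.2,-0.23],[0,0,0.2,-0.23],[0,0,0.1,-0.23]]'
python3 -m jog '[[0,0,0,0],[0,0,0,0]]'
```

```text
t: 28.4
tool_pos: [0.6078, -0.1901, 0.1963]
tcp_rot: [3.138, 0.143, -0.006]
contact_force: [0.2, -1.2, 0.1]
grip_width: 0.0553
gripper_force: 0.0
t: 29.4
tool_pos: [0.6056, -0.1828, 0.0858]
tcp_rot: [-2.243, -2.191, 0.003]
contact_force: [-0.2, 0.0, -0.0]
grip_width: 0.0551
gripper_force: 0.0
t: 29.57
tool_pos: [0.6067, -0.1834, 0.0879]
tcp_rot: [-2.255, -2.182, 0.002]
contact_force: [-0.4, -0.9, 0.6]
grip_width: 0.0554
gripper_force: 0.0
```

```bash
python3 -m jog '[[-0.05,0.06,0.3,0],[0,0,0.5,0],[0,0,0.4,0],[0,0,0.19,0],[0,0,0,0],[0,0,0,0]]'
python3 -m jog '[[0,0,0,0],[0,0,0,0],[0,0,0,0],[0,0,0,0],[0,0,0,0],[0,0,0,0],[0,0,0,0],[0,0,0,0]]' 0.2
python3 -m jog '[[0,0,-0.4,0],[0,0,-0.7,0],[0,0,-0.7,0],[0,0,-0.6,0],[0,0,-0.4,0],[0,0,0,0]]'
```

```text
t: 30.07
tool_pos: [0.611, -0.1869, 0.0207]
tcp_rot: [-2.255, -2.187, 0.0]
contact_force: [1.2, 0.4, -0.5]
grip_width: 0.0554
gripper_force: 0.0
t: 30.73
tool_pos: [0.6118, -0.1874, 0.0215]
tcp_rot: [2.253, 2.187, 0.001]
contact_force: [1.5, 0.3, 4.6]
grip_width: 0.0249
gripper_force: 29.6
t: 31.23
tool_pos: [0.6134, -0.1884, 0.166]
tcp_rot: [2.248, 2.183, 0.004]
contact_force: [-0.3, -0.2, -0.3]
grip_width: 0.0248
gripper_force: 28.9
```

```bash
python3 -m jog '[[0,0,0,0.23],[0,0,0,0.23],[0,0,0,0.23],[0,0,0,0.23],[0,0,0,0.23],[0,0,0,0.23],[0,0,0,0.23],[0,0,0,0.23],[0,0,0,0.23],[0,0,0,0.23],[0,0,0,0.23],[0,0,0,0.23]]'
python3 -m jog '[[-0.1,-0.36,0,0],[-0.19,-0.72,0,0],[-0.19,-0.72,0,0],[-0.19,-0.72,0,0],[-0.19,-0.72,0,0],[-0.19,-0.72,0,0],[-0.19,-0.72,0,0],[-0.19,-0.72,0,0],[-0.19,-0.72,0,0],[-0.19,-0.72,0,0],[-0.19,-0.72,0,0],[-0.19,-0.72,0,0]]'
python3 -m jog '[[-0.19,-0.72,0,0],[-0.1,-0.5,0,0],[0,0,0,0],[0,0,0,0],[0,0,0,0]]'
python3 - <<'E'
from h import *
d=eyes.snapshot("side")
cv2.imwrite("pics/s4.png",cv2.resize(d["img"][150:310,160:360,::-1],(700,560)))
p=robot.read_state(); print(p["tool_pos"]); R=cv2.Rodrigues(p["tcp_rot"])[0]; print(np.degrees(np.arctan2(R[1,0],R[0,0])), R[:2,:2].T@(np.array([.4432,.2749])-p["tool_pos"][:2])/.05)
E
```

```text
t: 32.23
tool_pos: [0.6097, -0.1865, 0.1579]
tcp_rot: [-3.136, -0.142, 0.006]
contact_force: [0.1, 0.8, -0.5]
grip_width: 0.0245
gripper_force: 28.9
t: 33.23
tool_pos: [0.46, 0.2157, 0.1586]
tcp_rot: [3.137, 0.151, -0.005]
contact_force: [0.4, 0.5, -0.9]
grip_width: 0.0251
gripper_force: 28.9
t: 33.65
tool_pos: [0.4414, 0.273, 0.1592]
tcp_rot: [3.137, 0.151, -0.004]
contact_force: [-0.5, -0.2, -0.6]
grip_width: 0.0245
gripper_force: 28.9
[0.44178779 0.27272235 0.15954897]
5.457360345100676 [ 0.03225826 -0.04066937]
```

View pics/s4.png

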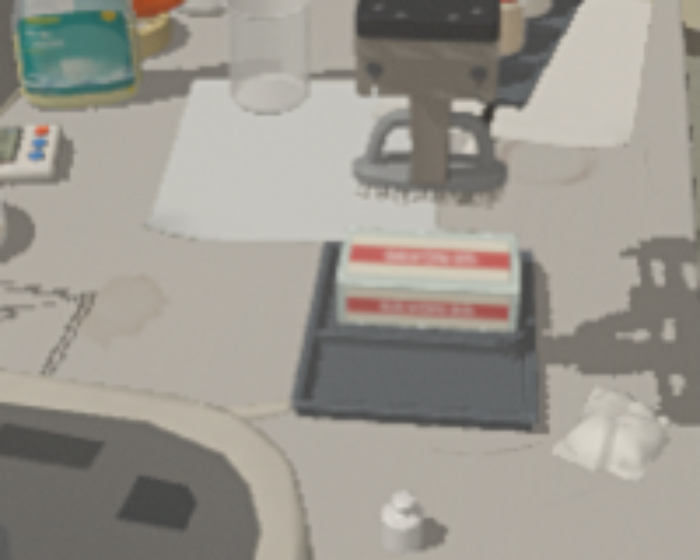

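The soap lies flat in the wide bay, between (337,232) and (522,335). The brush hangs level and centred on the finger at (430,170).

```bash
python3 -m jog '[[0.03,-0.04,0.5,0],[0,0,0.7,0],[0,0,0.7,0],[0,0,0.4,0],[0,0,0.2,0],[0,0,0.1,0],[0,0,0,0],[0,0,0,0]]'
python3 -m jog '[[0,0,0.03,0],[0,0,0.02,0],[0,0,0,0],[0,0,0,0]]'
```

```text
t: 34.37
tool_pos: [0.4447, 0.276, 0.0319]
tcp_rot: [-3.137, -0.15, -0.004]
contact_force: [0.4, 0.6, -0.6]
grip_width: 0.0246
gripper_force: 28.9
t: 34.7
tool_pos: [0.4437, 0.2762, 0.0287]
tcp_rot: [-3.138, -0.151, -0.002]
contact_force: [-0.3, -0.7, -0.7]
grip_width: 0.0249
gripper_force: 28.9
```

```bash
python3 -m jog '[[0,0,0.03,0],[0,0,0.03,0],[0,0,0.0,0],[0,0,0,0]]'
python3 -m jog '[[0,0,0.01,0],[0,0,0,0],[0,0,0,0]]'
```

```text
t: 35.03
tool_pos: [0.4431, 0.276, 0.0249]
tcp_rot: [3.138, 0.151, -0.001]
contact_force: [-0.3, 0.6, -1.4]
grip_width: 0.0246
gripper_force: 28.9
t: 35.28
tool_pos: [0.4433, 0.276, 0.0246]
tcp_rot: [-3.138, -0.151, -0.0]
contact_force: [0.6, -0.3, 0.6]
grip_width: 0.0247
gripper_force: 28.9
```

```bash
python3 -m jog '[[0,0,0.01,0],[0,0,0,0],[0,0,0,0]]'
python3 -m jog '[[0,0,0,0],[0,0,0,0],[0,0,0,0],[0,0,0,0],[0,0,-0.1,0],[0,0,-0.4,0],[0,0,-0.7,0],[0,0,-0.7,0],[0,0,-0.7,0],[0,0,-0.7,0]]' 0.45
python3 -m jog '[[0.15,0.7,-0.2,0],[0.15,0.7,0,0],[0.15,0.7,0,0],[0.15,0.7,0,0],[0.15,0.7,0,0],[0.15,0.7,0,0],[0,0.7,0,0],[0,0.7,0,0],[0,0.5,0,0],[0,0,0,0],[0,0,0,0]]'
python3 - <<'E'
from h import *
d=eyes.snapshot("side");s=eyes.snapshot("top")
cv2.imwrite("pics/f.png",np.hstack([cv2.resize(d["img"][90:330,140:380,::-1],(400,400)),cv2.resize(s["img"][130:290,130:410,::-1],(400,229)) if 0 else cv2.resize(s["img"][120:280,140:300,::-1],(400,400))]))
E
```

```text
t: 35.53
tool_pos: [0.4434, 0.2761, 0.0245]
tcp_rot: [-3.138, -0.151, -0.0]
contact_force: [-1.7, 0.1, 4.1]
grip_width: 0.0248
gripper_force: 29.5
t: 36.37
tool_pos: [0.443, 0.2759, 0.1911]
tcp_rot: [-3.138, -0.151, -0.0]
contact_force: [1.5, 0.1, -0.2]
grip_width: 0.0413
gripper_force: 0.0
t: 37.28
tool_pos: [0.5174, -0.0242, 0.1993]
tcp_rot: [-3.138, -0.147, -0.0]
contact_force: [0.1, 0.5, 0.8]
grip_width: 0.0412
gripper_force: 0.0
```

View pics/f.png

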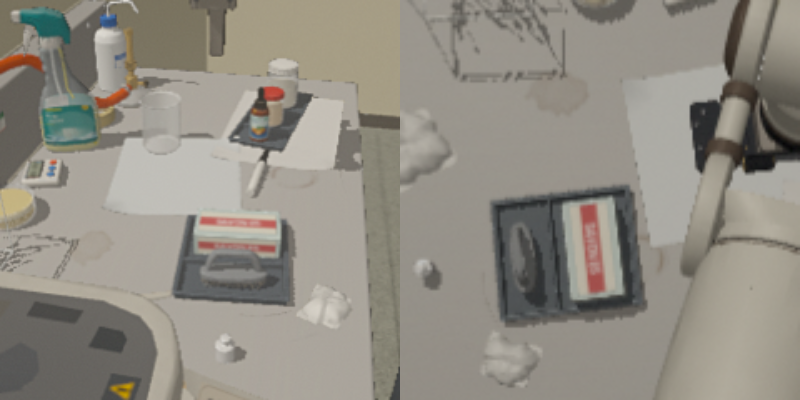

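The final views show the brush (523,258) and soap (593,250) in their own bays. The three sampling items are upright in the long tray, and the beaker, pen and weight have not moved. I'm handing the job in.

```bash
python3 -m jog '[[0,0,0,0],[0,0,0,0]]' >/dev/null; python3 -c "
from bench import workorder
print(workorder.sign_off())"
```

```text
the job is handed in; nothing more can be done
None
```

Both kits are made up and the job is handed in after about 37 s of robot time: the final pictures show every item in its own bay, with the beaker, marker pen and small weight still in place.

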